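# Run along the tines of a gourd thumb piano

### The arm

A 6-joint arm with a two-finger parallel gripper is mounted at the origin on the work surface. World frame = base frame: x ahead of the robot, y to its left, z up, the work surface at z = 0. Lengths are in mm, angles in rad, forces in N, time in s.
With the tool pointing down it reaches from about 275 to 750 mm from the base axis. Payload 10.2 kg.
Tool frame: the origin (TCP) lies at the very end of the fingers, on their centre line; the grasp point (between the pads) lies ctrl.grip_depth behind it (ctrl.grip_depth is the distance from the TCP to the grasp point, in mm); z points along the fingers, y is the direction in which the jaws open and shut (so a half turn about z gives the same grasp; the last joint's range is limited). The gripper opens to 85 mm and grips with 20 to 120 N. Pads are 22 mm wide; open, the fingers measure 114 mm over their backs; the gripper's body (76 mm by 85 mm) begins 54 mm behind the grasp point. The pads swing forward as they close: fully open they stand 13 mm farther back than shut.
Start: joints at [-1.488, 0.313, 1.498, -0, 1.331, -0.223], TCP at [158.042, -500.654, 231.294] pointing down, gripper open.
Joint ranges: [-2.94, 2.94], [-0.97, 2.17], [0.19, 2.56], [-1.23, 4.37], [0.02, 3.11], [-2.88, 2.88]. Speed limits (rad/s): [2.39, 2.39, 3.01, 3.14, 3.14, 3.14].

### API

Orientations are given as a unit quaternion [w, x, y, z].
In Python, from rig import telemetry, eyes, ctrl, nets gives the robot as it stands. The module is installed in compiled form; this text tells all that it offers.
- The arm moves only by the tool drive_tool, never from a script. Its argument "series" is text: rows parted by semicolons, each of 7 numbers parted by spaces: the shift along the tool's x, y, z normalised to -1 to 1, where 1 is 0.12 m, then the turn, a rotation vector about the tool's x, y, z normalised to -1 to 1, where 1 is 0.5 rad, then the opening, from 0 (shut) to 1 (fully open). In form: tx ty tz wx wy wz hand; .... A call has 1 to 20 rows; each row is the pose to reach, as a shift and turn from the pose measured when the call began, along the tool's axes at that moment; what a row does not reach only later rows make up. A row lasts 1/10 s, in which the tool goes at most 50 mm and 8.59 degrees, less where a joint would pass 70% of its speed; a pose out of reach is approached as far as the arm can. A call with a number of a shift or a turn outside -1 to 1 is refused whole. A call with a gripper value outside its range is refused whole. The fingers move at their own pace and stop on an object; "newtons" is the grip in N (left out, the last holds). Time passes only in rows, so rows that repeat a pose let the fingers close. It gives the time, the measured TCP pose, the force and the opening at its end, in the units of the state.
- telemetry.sense(): the state, without advancing time (a new reading comes with each control period).
- eyes.capture(name): name is "scene" or "top"; returns a dict with "frame" (480x640x3 uint8, red, green, blue), "fx", "fy", "cx", "cy" (pixels), "view" (4x4, takes a point from world to camera coordinates). Camera axes: x right, y up, looking along -z (the intrinsics and any distortion apply to the point x, -y, -z); pixel columns grow to the right and rows downward; lengths in mm; the calibration is good to about 2 mm. A picture is of the moment at which its call begins. There is no depth.
- ctrl.finish_job(): hands the job in, once; it reports no verdict.
Trained networks look in a picture, given as the dict that the camera call returned (one of the last four; its "shot" number tells which), for a name from the list of things; names that differ only in an ending like _2 or _b are one class to them, and where a whole thing is asked for, a point or a joint stands for the part that bears it (a point fixed in the world has none). Each returns a list of dicts, best first, with "confidence" (0 to 1); they miss things now and then, are a little off and sometimes report something else, mostly with a low value. They report only what shows in the picture. A call takes as long as a camera call.
- nets.spot_in(name, picture): "rect" ([left, top, right, bottom] in pixels, round what is visible of it).
The state is a dict: "time_s": time; "joints": joint angles; "dq": joint speeds; "tau": joint torques, N m; "eef_pos": TCP position; "ee_rot": TCP orientation; "force": force on the tool from outside, world axes, zero at the start; "wrist_torque": the same for the moment, N m; "grip_width": opening from 0.0 (shut) to 1.0 (fully open).
Only numpy, scipy, OpenCV 4.12 (cv2) and the standard library are available. Lean on these libraries where they do the work, as an engineer would, in place of code of your own. Each camera call takes 0.05 s, during which the arm holds its last target. There are 200 camera calls.

### The job

Check the springiness of the new gourd thumb piano: run your fingertips along its row of steel tines from the longest to the shortest, lightly pressing down the free end of each by about half a centimetre and letting it spring back before you touch the next. Miss none, never push a tine hard down towards the soundboard or pull one up, and do not pick up or shift the piano. Leave the other things alone, including the little plug on the soundboard.

Things in the scene. Friction and masses are not known exactly. Their poses are not given: they have to be found in the camera images.
- piano: gourd thumb piano: half a calabash on a dark ring stand, 250 mm across, standing loose on the table, about 1.4 kg, turned any way round. Origin at the centre of its underside, z up. A flat light-wood soundboard closes it, top 93 mm up. Five flat steel tines run side by side to -x from a bridge at x = +60 mm, at y = +72 (longest), +36, 0, -36, -72 mm (shortest)
- bridge (a point): middle of the top of the dark steel clamping bar on the bridge, 119.5 mm above the table; the bar is 176 mm long along y (across the tines), 10 mm wide. Axes as the piano's. The tines leave it towards -x: each 16 mm wide, 2.5 mm thick, top face 111.5 mm above the table, underside 16 mm clear of the soundboard
- tine1_tip (a point): the spot to press on the longest tine: on its top face, on its centre line, 10 mm in from the rounded free end; it moves with the tine. Axes as the piano's: the free end points to -x, the bridge lies towards +x. Free length from bridge to end 118 mm
- tine1 (a joint): springy bend of the longest tine, rad, 0 at rest, positive when pressed down; the spot tine1_tip is 108 mm from the pivot at the bridge, so 5 mm down there is 0.046 rad. It gives 1 mm per 0.4 N there and springs back by itself
- tine2_tip (a point): the spot to press on the second longest tine: on its top face, on its centre line, 10 mm in from the rounded free end; it moves with the tine. Axes as the piano's: the free end points to -x, the bridge lies towards +x. Free length from bridge to end 106 mm
- tine2 (a joint): springy bend of the second longest tine, rad, 0 at rest, positive when pressed down; the spot tine2_tip is 96 mm from the pivot at the bridge, so 5 mm down there is 0.052 rad. It gives 1 mm per 0.4 N there and springs back by itself
- tine3_tip (a point): the spot to press on the middle tine: on its top face, on its centre line, 10 mm in from the rounded free end; it moves with the tine. Axes as the piano's: the free end points to -x, the bridge lies towards +x. Free length from bridge to end 94 mm
- tine3 (a joint): springy bend of the middle tine, rad, 0 at rest, positive when pressed down; the spot tine3_tip is 84 mm from the pivot at the bridge, so 5 mm down there is 0.060 rad. It gives 1 mm per 0.4 N there and springs back by itself
- tine4_tip (a point): the spot to press on the second shortest tine: on its top face, on its centre line, 10 mm in from the rounded free end; it moves with the tine. Axes as the piano's: the free end points to -x, the bridge lies towards +x. Free length from bridge to end 82 mm
- tine4 (a joint): springy bend of the second shortest tine, rad, 0 at rest, positive when pressed down; the spot tine4_tip is 72 mm from the pivot at the bridge, so 5 mm down there is 0.069 rad. It gives 1 mm per 0.4 N there and springs back by itself
- tine5_tip (a point): the spot to press on the shortest tine: on its top face, on its centre line, 10 mm in from the rounded free end; it moves with the tine. Axes as the piano's: the free end points to -x, the bridge lies towards +x. Free length from bridge to end 70 mm
- tine5 (a joint): springy bend of the shortest tine, rad, 0 at rest, positive when pressed down; the spot tine5_tip is 60 mm from the pivot at the bridge, so 5 mm down there is 0.083 rad. It gives 1 mm per 0.4 N there and springs back by itself
- plug: small turned wooden plug, 22 mm across, 24 mm high, standing loose on the soundboard beyond the ends of the short tines; origin at its underside. Leave alone.
- hammer: small hammer lying on the table beside the piano, 170 mm long. Leave alone.
- gourd_small: small two-bellied gourd on a dark stand, 56 mm across, 100 mm high; origin at its underside. Leave alone.
- cork_block: cork sanding block 70 x 40 x 28 mm; origin at its underside. Leave alone.
- gourd_round: round gourd with a stalk, 90 mm across, 90 mm high; origin at its underside. Leave alone.
- varnish: jar, 60 mm across, 85 mm high; origin at its underside. Leave alone.
- screwdriver: screwdriver lying on the table at the side. Leave alone.

How it is judged:
By the outcome, as a careful person would: the job done as asked, in the order asked, and still so for the second after the job is handed in, with the robot touching nothing.
It also fails if it takes over 48 s, if anything falls off the work surface, if the arm or the gripper's body presses on something with over 40 N, if the wrist force passes 120 N, or if a joint passes its speed limit or range.

## Working session

There is one attempt and no reset: what is moved stays moved. The work goes in short steps, Python scripts to look and compute and a tool call to move; the robot and the scene stay as the last step left them, time stands still between calls to the robot, and variables do not carry over. Pictures are saved under pics/ and viewed, about 8 in all and at most 12, crops included, and the job is handed in when it is done.

Besides the shell and the picture viewer there is one more tool, called after "Request:" as a command line: name --argument value ..., lists and objects as JSON in quotes. drive_tool: Moves the arm, as the interface text tells. Scaled input: -1 to 1 covers 0.12 m each way for a shift and 0.5 rad each way for a turn. Its arguments: {"type":"object","properties":{"series":{"type":"string"},"newtons":{"type":"number"}},"required":["series"]}

```bash
mkdir -p pics; cat > h.py <<'E'
import numpy as np, cv2
from rig import telemetry, eyes, ctrl, nets
def save(p,n): cv2.imwrite('pics/'+n, p['frame'][:,:,::-1])
def ray(p,u,v):
    V=np.array(p['view']); R=V[:3,:3]; c=-R.T@V[:3,3]
    d=R.T@np.array([(u-p['cx'])/p['fx'], -(v-p['cy'])/p['fy'], -1.0]); return c,d
def at_z(p,u,v,z):
    c,d=ray(p,u,v); return c+d*(z-c[2])/d[2]
def proj(p,X):
    V=np.array(p['view']); q=V[:3,:3]@np.array(X)+V[:3,3]
    return np.array([p['cx']+p['fx']*q[0]/-q[2], p['cy']-p['fy']*q[1]/-q[2]])
E
python3 - <<'E'
from h import *
for n in('top','scene'):
    p=eyes.capture(n); save(p,n+'0.png'); np.save(n+'.npy',p,allow_pickle=True)
    print({k:v for k,v in p.items() if k!='frame'})
    for t in ['piano','bridge','tine1_tip','tine5_tip','plug']:
        print(t,[(np.round(r['rect']),round(r['confidence'],2)) for r in nets.spot_in(t,p)[:3]])
print(telemetry.sense(),ctrl.grip_depth)
E
```

```text
{'fx': 565.4450191075264, 'fy': 565.4450191075264, 'cx': 317.53709117748895, 'cy': 241.932471517645, 'view': array([[-1.87872471e-02, -9.99820708e-01,  2.36449720e-03,
        -2.76115382e+01],
       [ 9.90571025e-01, -1.82923463e-02,  1.35773466e-01,
        -5.49095843e+02],
       [-1.35705871e-01,  4.89301207e-03,  9.90737087e-01,
        -1.41851864e+03],
       [ 0.00000000e+00,  0.00000000e+00,  0.00000000e+00,
         1.00000000e+00]]), 'shot': 1}
piano [(array([185., 192., 286., 292.]), 0.98), (array([477., 265., 553., 290.]), 0.7)]
bridge [(array([185., 194., 289., 297.]), 0.94)]
tine1_tip [(array([205., 208., 250., 218.]), 0.71), (array([185., 193., 289., 297.]), 0.62)]
tine5_tip [(array([190., 167., 258., 197.]), 0.73), (array([235., 264., 264., 273.]), 0.52)]
plug [(array([234., 264., 263., 275.]), 0.68)]
{'fx': 525.8300805284836, 'fy': 525.8300805284836, 'cx': 320.2596678329922, 'cy': 244.98411232103413, 'view': array([[ 6.64539941e-01,  7.47062715e-01, -1.68512738e-02,
        -3.25719818e+02],
       [-4.70974805e-01,  4.36244408e-01,  7.66729124e-01,
         1.943
[... 478 characters left out ...]
]
plug []
{'time_s': 0.6, 'joints': array([-1.48840294e+00,  3.12897861e-01,  1.49772263e+00,  2.10460136e-05,
        1.33095375e+00, -2.23446624e-01]), 'dq': array([ 0.00191744,  0.0012245 , -0.00125683, -0.00253807,  0.00140528,
       -0.00139103]), 'tau': array([-1.11674606e-03, -4.12036192e+01, -2.59834975e+01, -2.21498040e-04,
        6.38066977e-04,  2.80432893e-06]), 'eef_pos': array([ 158.04550838, -500.65659149,  231.2867444 ]), 'ee_rot': array([9.90689126e-06, 9.88330884e-01, 1.52322236e-01, 9.54742692e-06]), 'force': array([ 0.53642617,  0.01757342, -0.19567716]), 'wrist_torque': array([-0.02028333, -0.03468548, -0.03320504]), 'grip_width': 1.0028208486623176} 18.700000000000003
```

View pics/top0.png

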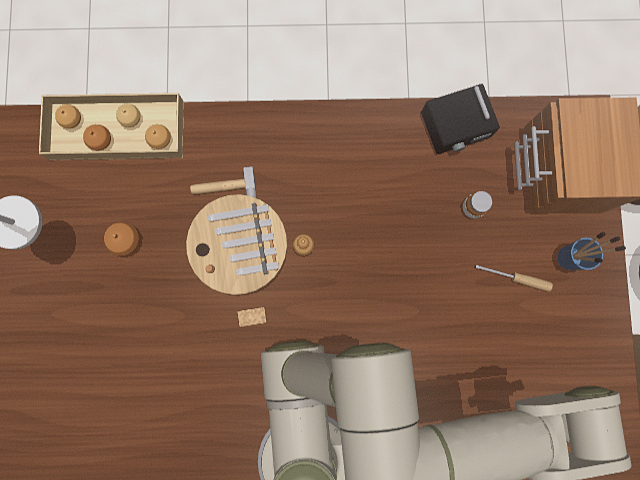

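View pics/scene0.png

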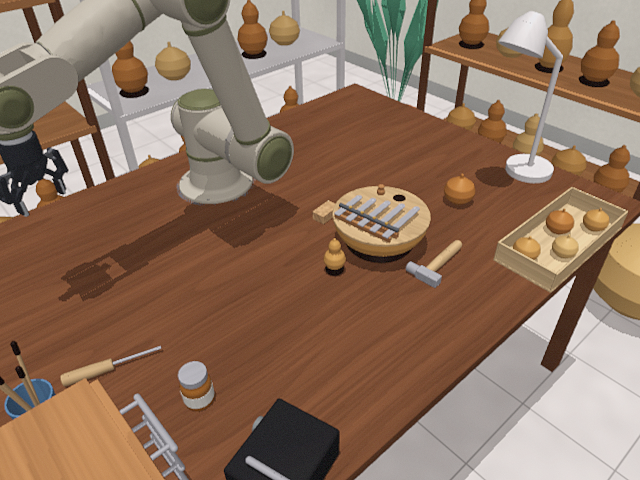

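Top view: the piano is at about (237,244), with its tines pointing left (about world +y). The longest is at the far edge (row 214) and the shortest at row 270. I'll fit the pose now.

```bash
cat > fit.py <<'E'
from h import *
from scipy.optimize import minimize
def outline(pose):
    x,y,a=pose; R=np.array([[np.cos(a),-np.sin(a)],[np.sin(a),np.cos(a)]])
    f=lambda P,z: np.c_[(R@np.array(P,float).T).T+[x,y], np.full(len(P),z)]
    bar=f([(55,-88),(65,-88),(65,88),(55,88)],119.5)
    ts=[f([(54,Y-8),(54,Y+8),(60-L+4,Y+8),(60-L,Y+4),(60-L,Y-4),(60-L+4,Y-8)],111.5) for Y,L in zip((72,36,0,-36,-72),(118,106,94,82,70))]
    tips=[f([(60-L+10,Y)],111.5)[0] for Y,L in zip((72,36,0,-36,-72),(118,106,94,82,70))]
    return bar,ts,tips
def W(p,P,s=1,o=(0,0)): return np.array([(proj(p,q)-o)*s for q in P])
def fit(p,pose0):
    S=6; u0=np.array([175,180]); im=p['frame'][180:310,175:305]
    big=cv2.resize(im,None,fx=S,fy=S,interpolation=cv2.INTER_CUBIC).astype(float)
    sat=big.max(2)-big.min(2); gray=cv2.GaussianBlur(np.clip(60-sat,0,60)/60,(0,0),4)  # steel unsaturated
    def cost(q):
        bar,ts,_=outline([q[0],q[1],q[2]/100]); m=np.zeros(gray.shape,np.float32)
        for P in ts+[bar]: cv2.fillPoly(m,[np.round((W(p,P,S,u0)+.5)*S*0+ (W(p,P,1,u0)+.5)*S*16).astype(int)],1.0,shift=4)
        m=cv2.GaussianBlur(m,(0,0),4)
        return float(((m-gray)**2).mean())
    best=None
    for da in (-.2,-.1,0,.1,.2):
        r=minimize(cost,[pose0[0],pose0[1],(pose0[2]+da)*100],method='Nelder-Mead',options=dict(initial_simplex=np.array([pose0[0],pose0[1],(pose0[2]+da)*100])+np.array([[0,0,0],[8,0,0],[0,8,0],[0,0,8]])))
        if best is None or r.fun<best.fun: best=r
    q=best.x; pose=[q[0],q[1],q[2]/100]
    bar,ts,tips=outline(pose)
    o=np.clip(big,0,255).astype(np.uint8)[:,:,::-1].copy()
    for P in ts+[bar]: cv2.polylines(o,[np.round((W(p,P,1,u0)+.5)*S).astype(int)],True,(0,0,255),1)
    return pose,best.fun,o,np.array(tips)
E
python3 - <<'E'
from fit import *
p=np.load('top.npy',allow_pickle=True).item()
c=at_z(p,237,244,93); b0=at_z(p,258,203,119.5); b1=at_z(p,268,273,119.5)
d=b0-b1; a=np.arctan2(d[1],d[0])-np.pi/2
print(c,b0,b1,np.linalg.norm(d),a)
pose,f,o,tips=fit(p,[c[0],c[1],a]); print(pose,f); print(tips.round(1)); cv2.imwrite('pics/fit.png',o[:600])
np.save('pose.npy',pose)
p2=np.load('scene.npy',allow_pickle=True).item(); bar,ts,_=outline(pose)
s=cv2.resize(p2['frame'][170:270,310:450],None,fx=5,fy=5,interpolation=cv2.INTER_CUBIC)[:,:,::-1].copy()
for P in ts+[bar]: cv2.polylines(s,[np.round((W(p2,P,1,(310,170))+.5)*5).astype(int)],True,(0,0,255),1)
cv2.imwrite('pics/fits.png',s)
cv2.imwrite('pics/both.png',cv2.resize(np.hstack([cv2.resize(o,(500,500)),s]),(800,333)))
E
```

```text
[539.39878051 161.73483049  93.        ] [636.2475263  106.66647072 119.5       ] [463.89973909  83.35049882 119.5       ] 173.91778029245194 -1.4363282717915675
[np.float64(541.297466333278), np.float64(161.82241404055313), np.float64(-1.411231446424888)] 0.03046523367183852
[[604.8 220.7 111.5]
 [571.1 203.1 111.5]
 [537.5 185.5 111.5]
 [503.8 167.9 111.5]
 [470.2 150.4 111.5]]
```

View pics/both.png

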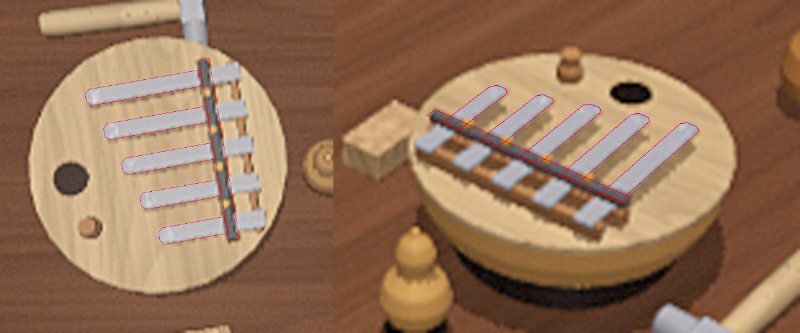

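The model outline fits both views to about 1–2 mm. The plan is to shut the fingers, turn 0.146 rad so that tool x = piano +y and tool y = piano +x, and travel above everything to tine 1.

Request:
drive_tool --series "1 -0.9 0 0 0 0.29 0;1 -0.9 0 0 0 0.29 0;1 -0.9 0 0 0 0.29 0;1 -0.9 0 0 0 0.29 0;1 -0.9 0 0 0 0.29 0" --newtons 20

```text
time_s: 1.1
eef_pos: [240.6, -360.7, 231.7]
ee_rot: [0.0, 0.997, 0.081, 0.0]
force: [-0.0, -0.1, -0.1]
grip_width: 0.142
```

Request:
drive_tool --series "0.9 -1 0 0 0 0 0;0.9 -1 0 0 0 0 0;0.9 -1 0 0 0 0 0;0.9 -1 0 0 0 0 0"

```text
time_s: 1.5
eef_pos: [329.0, -223.2, 231.8]
ee_rot: [0.0, 0.997, 0.083, 0.0]
force: [-0.1, 0.0, -0.8]
grip_width: 0.0
```

Request:
drive_tool --series "0.9 -1 0 0 0 0 0;0.9 -1 0 0 0 0 0;0.9 -1 0 0 0 0 0;0.9 -1 0 0 0 0 0"

```text
time_s: 1.9
eef_pos: [417.7, -85.2, 231.7]
ee_rot: [0.0, 0.996, 0.084, 0.001]
force: [-0.1, -0.9, -0.0]
grip_width: 0.001
```

Request:
drive_tool --series "0.8 -1 0 0 0 0 0;0.8 -1 0 0 0 0 0;0.8 -1 0 0 0 0 0;0.8 -1 0 0 0 0 0"

```text
time_s: 2.3
eef_pos: [494.4, 51.6, 231.2]
ee_rot: [0.0, 0.996, 0.086, 0.001]
force: [-0.6, -0.7, 0.2]
grip_width: -0.002
```

```bash
cat > go.py <<'E'
from h import *
import sys
from scipy.spatial.transform import Rotation as R
x,y,a=np.load('pose.npy'); i=int(sys.argv[1])-1; off=float(sys.argv[2]); z=float(sys.argv[3])
Y=(72,36,0,-36,-72)[i]; X=70-(118,106,94,82,70)[i]-off
c,s=np.cos(a),np.sin(a); T=np.array([x+c*X-s*Y,y+s*X+c*Y,z])
st=telemetry.sense(); q=np.roll(st['ee_rot'],-1); M=R.from_quat(q)
W=R.from_euler('z',a-np.pi/2)*R.from_euler('x',0)
want=R.from_matrix(np.array([[-s,c,0],[c,s,0],[0,0,-1]]).T)
print('shift',np.round(M.inv().apply(T-st['eef_pos'])/120,3),'turn',np.round((M.inv()*want).as_rotvec()/.5,3),'F',st['force'].round(2),'pos',st['eef_pos'].round(1),'g',round(st['grip_width'],3),st['time_s'])
E
python3 go.py 1 6 160
```

```text
shift [ 1.146 -1.281  0.594] turn [ 0.001 -0.003  0.024] F [-0.63 -0.72  0.22] pos [494.4  51.6 231.2] g -0.002 2.3
```

Request:
drive_tool --series "1 -1 0 0 0 0 0;1 -1 0 0 0 0 0;1 -1 0 0 0 0 0;1 -1 0 0 0 0 0;1 -1 0 0 0 0 0"

```text
time_s: 2.8
eef_pos: [593.9, 190.8, 229.8]
ee_rot: [0.0, 0.996, 0.086, 0.0]
force: [-0.1, 0.0, 0.4]
grip_width: -0.0
```

```bash
python3 go.py 1 6 130
```

```text
shift [ 0.132 -0.28   0.831] turn [ 0.001 -0.001  0.026] F [-0.11  0.04  0.41] pos [593.9 190.8 229.8] g -0.0 2.8
```

Request:
drive_tool --series "0.13 -0.28 0.2 0 0 0.026 0;0.13 -0.28 0.5 0 0 0.026 0;0.13 -0.28 0.7 0 0 0.026 0;0.13 -0.28 0.83 0 0 0.026 0;0.13 -0.28 0.83 0 0 0.026 0;0.13 -0.28 0.83 0 0 0.026 0;0.13 -0.28 0.83 0 0 0.026 0"

```text
time_s: 3.5
eef_pos: [604.3, 225.7, 131.6]
ee_rot: [0.0, 0.997, 0.079, 0.001]
force: [0.2, 0.5, 0.8]
grip_width: -0.002
```

```bash
python3 go.py 1 6 112; python3 - <<'E'
from fit import *
ims=[]
for n,(u,v,w,h) in (('top',(165,165,140,140)),('scene',(320,150,140,140))):
    p=eyes.capture(n); s=cv2.resize(p['frame'][v:v+h,u:u+w],(400,400),interpolation=cv2.INTER_CUBIC)[:,:,::-1].copy()
    q=(proj(p,telemetry.sense()['eef_pos'])-(u,v)+.5)*400/w; cv2.circle(s,tuple(np.round(q).astype(int)),3,(0,0,255),-1)
    ims.append(s)
print(telemetry.sense()['force'])
cv2.imwrite('pics/above.png',np.hstack(ims))
E
```

```text
shift [-0.004 -0.008  0.163] turn [ 0.001 -0.006 -0.002] F [0.19 0.51 0.85] pos [604.3 225.7 131.6] g -0.002 3.5
[-0.11622167 -1.047214    0.76518376]
```

View pics/above.png

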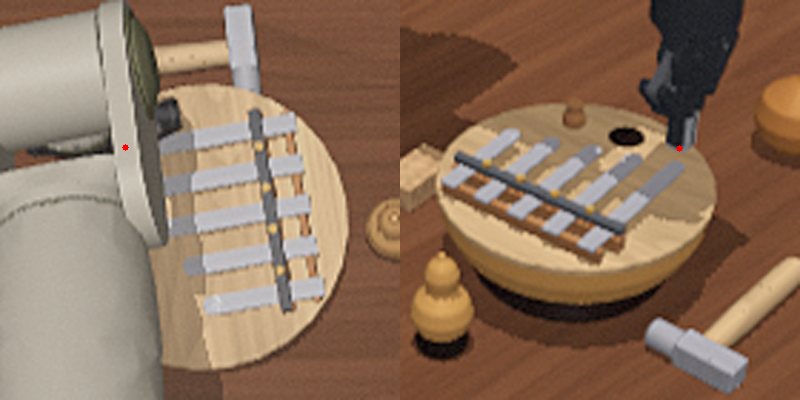

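Request:
drive_tool --series "0 0 0.04 0 0 0 0;0 0 0.08 0 0 0 0;0 0 0.12 0 0 0 0;0 0 0.14 0 0 0 0;0 0 0.14 0 0 0 0;0 0 0.14 0 0 0 0;0 0 0.14 0 0 0 0;0 0 0.14 0 0 0 0"

```text
time_s: 4.4
eef_pos: [604.2, 226.2, 114.7]
ee_rot: [0.0, 0.997, 0.079, 0.001]
force: [0.5, -0.5, -0.4]
grip_width: -0.0
```

```bash
python3 go.py 1 6 107
```

```text
shift [-0.003 -0.004  0.065] turn [ 0.001 -0.006 -0.001] F [ 0.5  -0.49 -0.45] pos [604.2 226.2 114.7] g -0.0 4.4
```

Request:
drive_tool --series "0 0 0.02 0 0 0 0;0 0 0.03 0 0 0 0;0 0 0.04 0 0 0 0;0 0 0.05 0 0 0 0;0 0 0.06 0 0 0 0;0 0 0.065 0 0 0 0;0 0 0.065 0 0 0 0;0 0 0.065 0 0 0 0"

```text
time_s: 5.2
eef_pos: [604.3, 226.1, 107.1]
ee_rot: [0.0, 0.997, 0.079, 0.002]
force: [-0.8, -0.5, 2.0]
grip_width: 0.001
```

```bash
cat > f.py <<'E'
from h import *
F=[];Z=[]
for k in range(8):
    p=eyes.capture('scene'); s=telemetry.sense(); F.append(s['force']);Z.append(s['eef_pos'])
save(p,'last.png'); print(np.mean(F,0).round(2),np.std(F,0).round(2),np.mean(Z,0).round(2),s['time_s'])
E
python3 f.py
```

```text
[-0.59 -0.61  1.76] [0.45 0.53 0.36] [604.25 226.15 107.01] 5.6
```

Force is 1.76 N at z = 107, which matches about 4.5 mm on the tine. I'll go 0.6 mm deeper, lift off and move over tine 2.

Request:
drive_tool --series "0 0 0.006 0 0 0 0;0 0 0.006 0 0 0 0;0 0 0.006 0 0 0 0;0 0 -0.06 0 0 0 0;0 0 -0.15 0 0 0 0;0 0 -0.15 0 0 0 0;0 0 -0.15 0 0 0 0;0 0 -0.15 0 0 0 0;-0.15 0.05 -0.15 0 0 0 0;-0.3 0.1 -0.15 0 0 0 0;-0.3 0.1 -0.15 0 0 0 0;-0.3 0.1 -0.15 0 0 0 0;-0.3 0.1 -0.15 0 0 0 0"

```text
time_s: 6.9
eef_pos: [571.1, 208.8, 124.8]
ee_rot: [0.0, 0.997, 0.079, 0.002]
force: [-0.9, 1.3, 0.2]
grip_width: 0.002
```

```bash
python3 go.py 2 6 106.3
```

```text
shift [-0.008 -0.003  0.154] turn [ 0.001 -0.007 -0.001] F [-0.9   1.26  0.17] pos [571.1 208.8 124.8] g 0.002 6.9
```

Request:
drive_tool --series "0 0 0.04 0 0 0 0;0 0 0.08 0 0 0 0;0 0 0.1 0 0 0 0;0 0 0.12 0 0 0 0;0 0 0.135 0 0 0 0;0 0 0.148 0 0 0 0;0 0 0.154 0 0 0 0;0 0 0.154 0 0 0 0;0 0 0.154 0 0 0 0;0 0 0.154 0 0 0 0"

```text
time_s: 7.9
eef_pos: [571.2, 208.8, 106.5]
ee_rot: [0.0, 0.997, 0.079, 0.002]
force: [-1.2, -0.3, 1.4]
grip_width: -0.001
```

```bash
python3 f.py
```

```text
[-1.29 -1.17  2.18] [0.56 0.32 0.24] [571.18 208.79 106.38] 8.3
```

Request:
drive_tool --series "0 0 -0.06 0 0 0 0;0 0 -0.15 0 0 0 0;0 0 -0.15 0 0 0 0;0 0 -0.15 0 0 0 0;0 0 -0.15 0 0 0 0;-0.15 0.05 -0.15 0 0 0 0;-0.3 0.1 -0.15 0 0 0 0;-0.3 0.1 -0.15 0 0 0 0;-0.3 0.1 -0.15 0 0 0 0;-0.3 0.1 -0.15 0 0 0 0"

```text
time_s: 9.3
eef_pos: [538.1, 191.5, 124.2]
ee_rot: [0.0, 0.997, 0.079, 0.002]
force: [0.8, 0.8, -0.4]
grip_width: 0.001
```

```bash
python3 go.py 3 6 106.3
```

```text
shift [-0.013 -0.002  0.149] turn [ 0.001 -0.008 -0.001] F [ 0.85  0.78 -0.37] pos [538.1 191.5 124.2] g 0.001 9.3
```

Request:
drive_tool --series "-0.01 0 0.04 0 0 0 0;-0.01 0 0.08 0 0 0 0;-0.01 0 0.095 0 0 0 0;-0.01 0 0.115 0 0 0 0;-0.01 0 0.13 0 0 0 0;-0.01 0 0.142 0 0 0 0;-0.01 0 0.149 0 0 0 0;-0.01 0 0.149 0 0 0 0;-0.01 0 0.149 0 0 0 0;-0.01 0 0.149 0 0 0 0"

```text
time_s: 10.3
eef_pos: [537.0, 191.3, 106.4]
ee_rot: [0.0, 0.997, 0.08, 0.002]
force: [-1.0, -0.9, 0.5]
grip_width: -0.003
```

```bash
python3 f.py
```

```text
[-0.96 -1.24  2.07] [0.6  0.28 0.43] [537.   191.24 106.36] 10.7
```

Request:
drive_tool --series "0 0 -0.06 0 0 0 0;0 0 -0.15 0 0 0 0;0 0 -0.15 0 0 0 0;0 0 -0.15 0 0 0 0;0 0 -0.15 0 0 0 0;-0.15 0.05 -0.15 0 0 0 0;-0.3 0.1 -0.15 0 0 0 0;-0.3 0.1 -0.15 0 0 0 0;-0.3 0.1 -0.15 0 0 0 0;-0.3 0.1 -0.15 0 0 0 0"

```text
time_s: 11.7
eef_pos: [503.9, 173.9, 124.2]
ee_rot: [-0.0, 0.997, 0.079, 0.002]
force: [0.1, -0.3, 0.1]
grip_width: -0.003
```

```bash
python3 go.py 4 6 106.3
```

```text
shift [-0.009 -0.001  0.149] turn [ 0.001 -0.009 -0.001] F [ 0.07 -0.31  0.08] pos [503.9 173.9 124.2] g -0.003 11.7
```

Request:
drive_tool --series "-0.01 0 0.04 0 0 0 0;-0.01 0 0.08 0 0 0 0;-0.01 0 0.095 0 0 0 0;-0.01 0 0.115 0 0 0 0;-0.01 0 0.13 0 0 0 0;-0.01 0 0.142 0 0 0 0;-0.01 0 0.149 0 0 0 0;-0.01 0 0.149 0 0 0 0;-0.01 0 0.149 0 0 0 0;-0.01 0 0.149 0 0 0 0"

```text
time_s: 12.7
eef_pos: [502.9, 173.7, 106.4]
ee_rot: [0.0, 0.997, 0.079, 0.002]
force: [-0.2, -0.9, 1.4]
grip_width: -0.003
```

```bash
python3 f.py
```

```text
[-0.48 -1.2   1.81] [0.57 0.31 0.62] [502.82 173.68 106.37] 13.1
```

Request:
drive_tool --series "0 0 -0.06 0 0 0 0;0 0 -0.15 0 0 0 0;0 0 -0.15 0 0 0 0;0 0 -0.15 0 0 0 0;0 0 -0.15 0 0 0 0;-0.15 0.05 -0.15 0 0 0 0;-0.3 0.1 -0.15 0 0 0 0;-0.3 0.1 -0.15 0 0 0 0;-0.3 0.1 -0.15 0 0 0 0;-0.3 0.1 -0.15 0 0 0 0"

```text
time_s: 14.1
eef_pos: [469.7, 156.3, 124.2]
ee_rot: [0.0, 0.997, 0.079, 0.002]
force: [0.3, 0.3, 0.2]
grip_width: -0.004
```

```bash
python3 go.py 5 6 106.3
```

```text
shift [-0.005 -0.     0.149] turn [ 0.001 -0.01  -0.001] F [0.27 0.25 0.18] pos [469.7 156.3 124.2] g -0.004 14.1
```

Request:
drive_tool --series "-0.005 0 0.04 0 0 0 0;-0.005 0 0.08 0 0 0 0;-0.005 0 0.095 0 0 0 0;-0.005 0 0.115 0 0 0 0;-0.005 0 0.13 0 0 0 0;-0.005 0 0.142 0 0 0 0;-0.005 0 0.149 0 0 0 0;-0.005 0 0.149 0 0 0 0;-0.005 0 0.149 0 0 0 0;-0.005 0 0.149 0 0 0 0"

```text
time_s: 15.1
eef_pos: [469.3, 156.2, 106.4]
ee_rot: [0.0, 0.997, 0.079, 0.003]
force: [-0.8, -1.3, 2.4]
grip_width: 0.001
```

```bash
python3 f.py
```

```text
[-0.45 -1.38  2.09] [0.3  0.38 0.21] [469.27 156.21 106.37] 15.5
```

Request:
drive_tool --series "0 0 -0.06 0 0 0 0;0 0 -0.2 0 0 0 0;0 0 -0.5 0 0 0 0;0 0 -0.9 0 0 0 0;0 0 -1 0 0 0 0;0 0 -1 0 0 0 0;0 0.5 -1 0 0 0 0;0 1 -1 0 0 0 0;0 1 -1 0 0 0 0;0 1 -1 0 0 0 0;0 1 -1 0 0 0 0"

```text
time_s: 16.6
eef_pos: [487.2, 38.0, 225.1]
ee_rot: [-0.0, 0.997, 0.079, 0.001]
force: [0.1, 0.1, -0.0]
grip_width: -0.001
```

Request:
drive_tool --series "0 0.5 0 0 0 0 0;0 1 0 0 0 0 0;0 1 0 0 0 0 0;0 1 0 0 0 0 0;0 1 0 0 0 0 0;0 1 0 0 0 0 0"

```text
time_s: 17.2
eef_pos: [506.0, -78.7, 224.8]
ee_rot: [-0.001, 0.997, 0.08, 0.001]
force: [-0.8, 0.6, 0.3]
grip_width: -0.001
```

```bash
python3 - <<'E'
from fit import *
p=eyes.capture('top'); pose0=np.load('pose.npy'); pose,f,o,t=fit(p,pose0); print(pose0,pose,f)
a=np.load('top.npy',allow_pickle=True).item()['frame']
c=lambda i: cv2.resize(i[155:335,165:345],(400,400),interpolation=cv2.INTER_CUBIC)[:,:,::-1]
cv2.imwrite('pics/end.png',np.hstack([c(a),c(p['frame'])])); print(telemetry.sense()['time_s'],telemetry.sense()['dq'].round(3))
E
```

```text
[541.29746633 161.82241404  -1.41123145] [np.float64(541.2963105017094), np.float64(161.871403881676), np.float64(-1.411353955881515)] 0.06222266566835112
17.25 [-0.005 -0.002 -0.003 -0.001 -0.001 -0.004]
```

View pics/end.png

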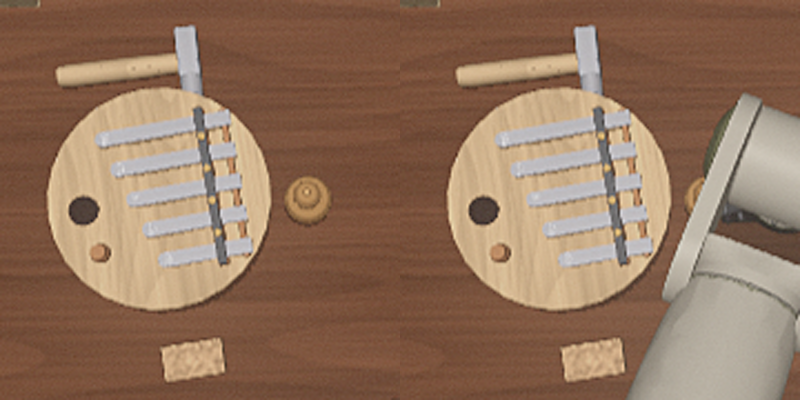

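The before and after views match. The piano (left edge about (447,197)), the plug (500,253), the hammer and the cork block have not moved, and the arm is clear.

```bash
python3 -c "
from rig import ctrl; print(ctrl.finish_job())"
```

```text
the job is handed in; nothing more can be done
None
```

I pressed all five tines once each, from longest to shortest, and lifted about 18 mm clear after each press before moving to the next. The job was handed in at about 17 s of the 48 s allowed.

- **Press depth:** The shut fingertips stopped about 5 mm below the tines' rest height. I estimated depth from fingertip height and wrist force, because I did not see the tines bend on camera. The averaged force was 1.8–2.2 N, where 2 N means 5 mm. Single force readings scatter by about 0.2–0.6 N.
- **Longest tine:** Its 1.76 N was read about 0.6 mm before its deepest point, and I took no force reading at full depth.
- **Piano:** Its fitted pose after the presses differs from the start by less than 0.1 mm and 0.001 rad.
- **Other things:** In the last top view the plug, hammer and cork block look unmoved. The small gourd was mostly hidden behind the arm. The round gourd, varnish and screwdriver were outside the final crop, so I did not check those three again; the gripper was never brought down near them.
- **Fit error:** The final outline-fit error was higher than at the start (0.062 against 0.030). I put that down to the arm being in that part of the picture.

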